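# Set a damper tube up between tapered bench centres

## Robot

A 6-joint arm with a two-finger parallel gripper is mounted at the origin on the work surface. World frame = base frame: x ahead of the robot, y to its left, z up, the work surface at z = 0. Lengths are in mm, angles in rad, forces in N, time in s.
With the tool pointing down it reaches from about 275 to 750 mm from the base axis. Payload 10.2 kg.
Tool frame: the origin (TCP) lies at the very end of the fingers, on their centre line; the grasp point (between the pads) lies ctrl.grip_depth behind it (ctrl.grip_depth is the distance from the TCP to the grasp point, in mm); z points along the fingers, y is the direction in which the jaws open and shut (so a half turn about z gives the same grasp; the last joint's range is limited). The gripper opens to 85 mm and grips with 20 to 120 N. Pads are 22 mm wide; open, the fingers measure 114 mm over their backs; the gripper's body (76 mm by 85 mm) begins 54 mm behind the grasp point. The pads swing forward as they close: fully open they stand 13 mm farther back than shut.
Start: joints at [1.097, 0.313, 1.498, -0, 1.331, -0.223], TCP at [130.307, 508.578, 231.294] pointing down, gripper open.
Joint ranges: [-2.94, 2.94], [-0.97, 2.17], [0.19, 2.56], [-1.23, 4.37], [0.02, 3.11], [-2.88, 2.88]. Speed limits (rad/s): [2.39, 2.39, 3.01, 3.14, 3.14, 3.14].

## Interface

Orientations are given as a unit quaternion [w, x, y, z].
In Python, from rig import telemetry, eyes, ctrl, nets gives the robot as it stands. The module is installed in compiled form; this text tells all that it offers.
- The arm moves only by the tool drive_tool, never from a script. Its argument "series" is text: rows parted by semicolons, each of 7 numbers parted by spaces: the shift along the tool's x, y, z normalised to -1 to 1, where 1 is 0.12 m, then the turn, a rotation vector about the tool's x, y, z normalised to -1 to 1, where 1 is 0.5 rad, then the opening, from 0 (shut) to 1 (fully open). In form: tx ty tz wx wy wz hand; .... A call has 1 to 20 rows; each row is the pose to reach, as a shift and turn from the pose measured when the call began, along the tool's axes at that moment; what a row does not reach only later rows make up. A row lasts 1/10 s, in which the tool goes at most 50 mm and 8.59 degrees, less where a joint would pass 70% of its speed; a pose out of reach is approached as far as the arm can. A call with a number of a shift or a turn outside -1 to 1 is refused whole. A call with a gripper value outside its range is refused whole. The fingers move at their own pace and stop on an object; "newtons" is the grip in N (left out, the last holds). Time passes only in rows, so rows that repeat a pose let the fingers close. It gives the time, the measured TCP pose, the force and the opening at its end, in the units of the state.
- telemetry.sense(): the state, without advancing time (a new reading comes with each control period).
- eyes.capture(name): name is "scene" or "top"; returns a dict with "frame" (480x640x3 uint8, red, green, blue), "fx", "fy", "cx", "cy" (pixels), "view" (4x4, takes a point from world to camera coordinates). Camera axes: x right, y up, looking along -z (the intrinsics and any distortion apply to the point x, -y, -z); pixel columns grow to the right and rows downward; lengths in mm; the calibration is good to about 2 mm. A picture is of the moment at which its call begins. There is no depth.
- ctrl.finish_job(): hands the job in, once; it reports no verdict.
Trained networks look in a picture, given as the dict that the camera call returned (one of the last four; its "shot" number tells which), for a name from the list of things; names that differ only in an ending like _2 or _b are one class to them, and where a whole thing is asked for, a point or a joint stands for the part that bears it (a point fixed in the world has none). Each returns a list of dicts, best first, with "confidence" (0 to 1); they miss things now and then, are a little off and sometimes report something else, mostly with a low value. They report only what shows in the picture. A call takes as long as a camera call. They do not tell look-alikes from the thing itself.
- nets.spot_in(name, picture): "rect" ([left, top, right, bottom] in pixels, round what is visible of it).
The state is a dict: "time_s": time; "joints": joint angles; "dq": joint speeds; "tau": joint torques, N m; "eef_pos": TCP position; "ee_rot": TCP orientation; "force": force on the tool from outside, world axes, zero at the start; "wrist_torque": the same for the moment, N m; "grip_width": opening from 0.0 (shut) to 1.0 (fully open).
Only numpy, scipy, OpenCV 4.12 (cv2) and the standard library are available. Lean on these libraries where they do the work, as an engineer would, in place of code of your own. Each camera call takes 0.05 s, during which the arm holds its last target. There are 200 camera calls.

## Task

Take the long damper tube out of the wooden rack, lay it gently on the two V rests of the bench centres clear of both noses, and let go. Then slide the tailstock up so that the tapered noses nest in both mouths of the tube and lift it clear of the rests, with no shake left; stop there, snug and not wedged, and leave everything else on the bench where it is.

Things in the scene. Friction and masses are not known exactly. Their poses are not given: they have to be found in the camera images.
- tube: The long damper tube: plain aluminium, 160 mm long, 52 mm outer diameter, about 0.4 kg (0.32 to 0.52), both ends alike. Each mouth is an inside taper, 42 mm wide at the end face narrowing to 30 mm at 30 mm depth. Starts lying in the wooden rack, in either of its two places. Origin in the middle of the tube on its axis; local x runs along the axis.
- tube_end_a (a point): Centre of the tube's end face at local +x (80 mm from the middle), on the axis.
- tube_end_b (a point): Centre of the tube's end face at local -x (80 mm from the middle), on the axis.
- short_tube: Another damper tube, same look and diameter but 110 mm long, in the rack's other place. Not needed: leave it there. Origin in its middle, local x along its axis.
- rack: Fixed wooden rack, 150 x 180 mm, with two places 90 mm apart; in each a tube lies in two V notches 80 mm apart (each 14 mm thick), free between them for fingers, its axis 60 mm above the bench and parallel to the rack's x. Origin under its middle.
- bed: The bench centres, fixed to the bench: grey bed 475 mm long, 100 mm wide, its top 40 mm above the bench. Local y runs along it (+y to the headstock, -y to the tailstock), z up; origin at bench height, 185 mm from the headstock end. The common axis of both noses lies at local x = 0, 105 mm above the bench. A dial indicator on a post, 165 mm high, stands at local x = +68, y = +155 mm.
- head_face (a point): Centre of the front face of the fixed headstock block, on the noses' axis (bed y = +110 mm; block 74 mm long, 80 mm wide, 140 mm high). The fixed headstock nose, a tapered sleeve shaped like the tailstock's, stands out of it towards the tailstock. How far was left by the last user and differs each time: its tip lies 45 to 65 mm in front of this point, and is not measured.
- rest_head (a point): The V rest nearer the headstock (bed y = +20 mm): a 90 degree V, 12 mm thick along the bed, its cheeks reaching 33 mm to each side. The point is where a tube's axis lies in it, 102 mm above the bench: 3 mm under the noses' axis, so a tube is lifted 3 mm off the rests when fully nested on the noses.
- rest_tail (a point): The same for the V rest nearer the tailstock (bed y = -68 mm).
- lay_point (a point): Where the middle of the tube goes when laid on the V rests (axis point, local y = -42 mm of the bed, 102 mm high): there it clears both noses wherever they start. 5 mm off either way along the bed does no harm.
- tail_back (a point): Middle of the tailstock's flat upright back face (80 mm wide, from 42 to 135 mm above the bench), 115 mm above the bench. Pushed here towards the headstock, it shoves the tube along, then lifts it, at 3 to 6 N. When the tapers seat all round the push climbs by 2 N or so per mm. At 7 N it is snug; at about 16 N (22 N of contact force between nose and tube) it counts as wedged.
- tailstock: The sliding tailstock with its nose, a slim tapered sleeve, 32 mm wide at the tip and 50 mm at 45 mm behind it, with the taper of the tube's mouths, which seat about 25 mm onto it. Origin at the centre of the nose's tip, axes as the bed's. Slides with 2.5 N of friction, stays where left; its tip starts at bed y = -150 to -132 mm and can go to -15. 90 mm wide, its back 120 mm behind the tip.
- spring: Loose bystander: grey coil spring standing on end, 67 mm wide, 129 mm high.
- threadlock: Loose bystander: small red bottle with a white cap, 38 mm wide, 100 mm high.
- spray: Loose bystander: grey spray can, 60 mm wide, 190 mm high.
- socket: Loose bystander: steel socket, 44 mm wide, 52 mm high.
- eyelet: Loose bystander: aluminium clevis eyelet lying flat, 115 mm long, 24 mm high.
- reservoir: Loose bystander: brass-coloured damper reservoir, 52 mm wide, 108 mm high.
- wrench: Loose bystander: open-ended wrench, 170 mm long, lying flat.
There are look-alikes about, which are no part of the job. What is shaped like the tube but turquoise is not meant.

How it is judged (in metres and radians):
On the way:
1. the long tube lies along the bed on both V rests, let go (z of tube_end_a in the frame of bed between 0.0985 and 0.1037 m and z of tube_end_b in the frame of bed between 0.0985 and 0.1037 m and x of tube in the frame of bed between -0.005 and 0.005 m and angle between the x axis of tube and the y axis of bed, either way round below 0.05 rad and contact force between the fingers and tube below 0.1 N and linear speed of tube below 0.02 m/s), for 0.2 s.
At the end, for the whole second after the job is handed in: Let go and at rest, the tube sits between the noses: both ends raised to 104.2 to 108 mm (2.2 mm or more off the rests), within 3 mm of the noses' axis sideways and 0.03 rad of the bed's direction, held by the tailstock's nose with 5 to 22 N of contact force (z of tube_end_a in the frame of bed between 0.1042 and 0.108 m and z of tube_end_b in the frame of bed between 0.1042 and 0.108 m and x of tube in the frame of bed between -0.003 and 0.003 m and angle between the x axis of tube and the y axis of bed, either way round below 0.03 rad and contact force between tailstock and tube between 5 and 22 N and linear speed of tube below 0.01 m/s); the robot touches nothing.
It fails at once if the tube is wedged: more than 22 N of contact force between the tailstock's nose and the tube (contact force between tailstock and tube above 22 N).
It fails at once if the tube is dropped or thrown: faster than 0.5 m/s with no finger on it (linear speed of tube above 0.5 m/s and contact force between the fingers and tube below 0.05 N).
It fails at once if the short tube or another bystander is moved by more than 25 mm (distance of any of short_tube, spring, threadlock, spray, socket, eyelet, reservoir, wrench from where it was at the start of the episode above 0.025 m).
It also fails if it takes over 58 s, if anything falls off the work surface, if the arm or the gripper's body presses on something with over 40 N, if the wrist force passes 120 N, or if a joint passes its speed limit or range.

## Working session

There is one attempt and no reset: what is moved stays moved. The work goes in short steps, Python scripts to look and compute and a tool call to move; the robot and the scene stay as the last step left them, time stands still between calls to the robot, and variables do not carry over. Pictures are saved under pics/ and viewed, about 8 in all and at most 12, crops included, and the job is handed in when it is done.

Besides the shell and the picture viewer there is one more tool, called after "Request:" in YAML: its name, and indented under it one key for each argument. drive_tool: Moves the arm, as the interface text tells. Scaled input: -1 to 1 covers 0.12 m each way for a shift and 0.5 rad each way for a turn. Its arguments: {"type":"object","properties":{"series":{"type":"string"},"newtons":{"type":"number"}},"required":["series"]}

```bash
mkdir -p pics; cat > h.py <<'E'
import numpy as np, cv2
from rig import telemetry, eyes, ctrl, nets
def ray(p,u,v):
    V=np.array(p["view"]);R=V[:3,:3];t=V[:3,3]
    d=R.T@np.array([(u-p["cx"])/p["fx"],-(v-p["cy"])/p["fy"],-1.]);return -R.T@t,d
def at(p,u,v,z):
    c,d=ray(p,u,v);return c+d*(z-c[2])/d[2]
def px(p,X):
    V=np.array(p["view"]);c=V[:3,:3]@np.array(X,float)+V[:3,3]
    return p["cx"]+p["fx"]*c[0]/-c[2],p["cy"]+p["fy"]*(-c[1])/-c[2]
def save(n,img): cv2.imwrite("pics/"+n,cv2.cvtColor(np.ascontiguousarray(img),cv2.COLOR_RGB2BGR))
E
python3 - <<'E'
from h import *
np.set_printoptions(precision=1,suppress=True)
for n in("top","scene"):
    p=eyes.capture(n);save(n+"0.png",p["frame"])
    print(n,[k for k in p],p["fx"],p["cx"],p["cy"],np.array(p["view"]).tolist(), {k:p[k] for k in p if k not in("frame","view","fx","fy","cx","cy")})
    for o in("tube","short_tube","rack","bed","tailstock","spray","spring","reservoir"):
        for r in nets.spot_in(o,p)[:3]: print(o,np.array(r["rect"]),round(r["confidence"],2))
print(telemetry.sense(),ctrl.grip_depth)
E
```

```text
top ['frame', 'fx', 'fy', 'cx', 'cy', 'view', 'shot'] 452.04046270008797 323.7569435884866 238.21413988774276 [[0.0005528255333233453, -0.9999990178854364, 0.0012878711473477134, 30.09129724967917], [0.9976866674460114, 0.00063909321777753, 0.06797724001701316, -543.8541392446022], [-0.06797799632529145, 0.0012473123191309476, 0.9976860409104542, -1078.043570685262], [0.0, 0.0, 0.0, 1.0]] {'shot': 1}
tube [355.5 302.7 427.1 358.1] 0.77
tube [159.6 232.8 184.9 308.1] 0.71
tube [194.5 325.2 219.7 396.8] 0.64
short_tube [198.9 245.7 219.6 295.7] 0.67
bed [269.3 203.1 477.2 265.6] 0.96
bed [154.8 242.  234.4 300. ] 0.57
tailstock [414.2 202.7 472.5 263.9] 0.89
spray [348.6 100.4 380.8 151. ] 0.69
spring [287.7 127.3 317.7 169.8] 0.93
reservoir [269.9 202.2 477.1 267.9] 0.6
reservoir [416.4 204.  475.7 265.7] 0.59
reservoir [210.8 132.7 237.1 163.6] 0.57
scene ['frame', 'fx', 'fy', 'cx', 'cy', 'view', 'shot'] 433.9521151926712 314.53789932404777 244.47806882089657 [[0.2511722519871879, 0.9679084252110053, 0.008110501663664851, -169.64979881685267], [-0.811853639171847, 0.20609856504598587
[... 298 characters left out ...]
237.5] 0.61
rack [380.3 193.9 468.4 255.3] 0.66
bed [147.6 220.9 368.1 332.3] 0.82
spray [279.4 347.  314.8 406.3] 0.74
spray [138.  213.5 160.6 243.1] 0.18
spring [341.9 325.9 379.8 370.2] 0.85
spring [391.7 187.7 431.8 235.5] 0.7
reservoir [434.7 308.7 465.8 346.1] 0.82
reservoir [283.7 344.8 317.4 406.8] 0.26
{'time_s': 0.9, 'joints': array([ 1.1,  0.3,  1.5, -0. ,  1.3, -0.2]), 'dq': array([ 0.,  0.,  0., -0., -0., -0.]), 'tau': array([  0. , -41.2, -26. ,  -0. ,   0. ,   0. ]), 'eef_pos': array([130.3, 508.6, 231.3]), 'ee_rot': array([ 0. ,  0.1,  1. , -0. ]), 'force': array([ 0.5, -0.5,  0. ]), 'wrist_torque': array([ 0., -0.,  0.]), 'grip_width': 0.9999381165340334} 18.700000000000003
```

View pics/top0.png

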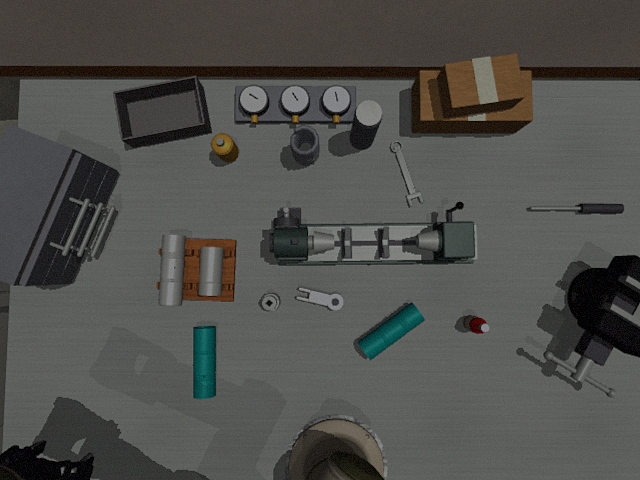

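View pics/scene0.png

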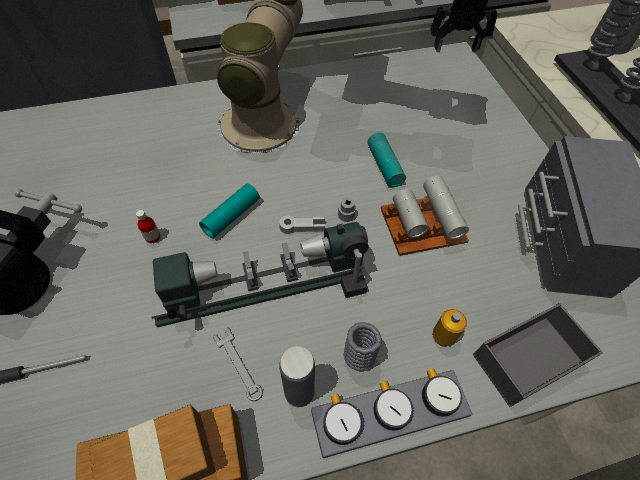

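```bash
python3 - <<'E'
from h import *
np.set_printoptions(precision=1,suppress=True)
p=eyes.capture("top");f=p["frame"]
np.save("f.npy",f)
print("cam",ray(p,0,0)[0])
r=[at(p,(159.6+184.9)/2,v,60) for v in(232.8,308.1)];print("tube ends",r)
print("bed ends@40",at(p,270,244,40),at(p,476.5,242,40))
a=cv2.resize(f[195:315,150:345],None,fx=4,fy=4,interpolation=cv2.INTER_CUBIC)
b=cv2.resize(f[195:270,262:482],None,fx=3.6,fy=3.6,interpolation=cv2.INTER_CUBIC)
save("c1.png",a);save("c2.png",b)
E
```

```text
cam [ 469.3   31.8 1112.5]
tube ends [array([553.5, 384.2,  60. ]), array([379.1, 380.1,  60. ])]
bed ends@40 [528.5 158.1  40. ] [ 533.6 -332.7   40. ]
```

View pics/c1.png

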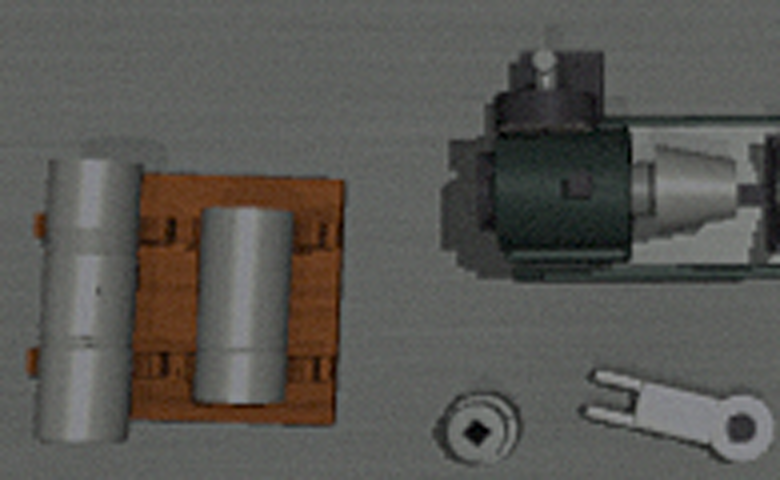

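View pics/c2.png

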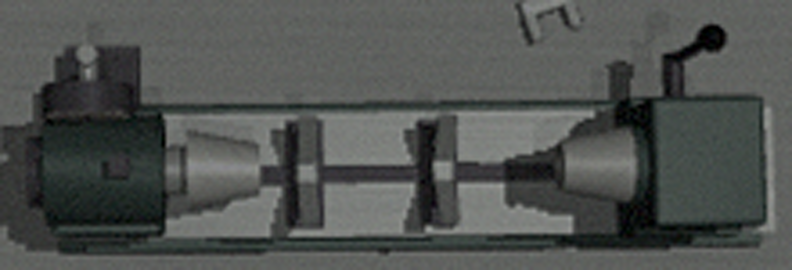

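Candidates: grey long tube (172,270), grey short tube (210,271), turquoise tubes (204,362) and (391,331). The crop confirms the grey tube at (172,270) as the long one: it lies in the rack's left place, about 70 px (160 mm) long against 49 px for the short one. Headstock is on the left (u≈290), the rests are at u≈348 and 385, and the tailstock block is at u≈443–475.

```bash
python3 - <<'E'
from h import *
np.set_printoptions(precision=1,suppress=True)
p=eyes.capture("top");f=cv2.cvtColor(p["frame"],cv2.COLOR_RGB2GRAY).astype(int)
for a,b in((322,338),(352,362),(366,378),(392,402),(404,416)): print((a+b)/2,"rows218-230",f[218:230,a:b].mean(1).round(),"rows 256-270",f[256:270,a:b].mean(1).round())
# tube: columns/rows
def C(u,v,z): return at(p,u,v,z)
a=C(173.75,235,80);b=C(170.25,305.25,80);print("tube rim",a,b,np.linalg.norm(a-b))
a=C(173.75,235,60);b=C(170.25,305.25,60);print("axis",(a+b)/2,np.arctan2(a[1]-b[1],a[0]-b[0]))
a=C(235.9,240,0);b=C(232.5,301,0)
g=lambda x,y:(262+x/3.6,195+y/3.6)
for n,q,z in(("rest_head",(311,171.5),98),("rest_tail",(445,171.5),98),("headtip",(260,168),105),("tailtip",(562,168),105),("tailback top",(765,160),135),("tb front",(657,165),135),("headblk front",(164,174),140),("headblk backL",(42,174),140)):
    print(n,C(*g(*q),z))
E
```

```text
330.0 rows218-230 [ 96.  96.  96.  99. 101.  89.  41.  61.  90. 128. 120. 115.] rows 256-270 [122. 119. 119. 123. 115.  43.  43.  67.  39.  64.  98.  94.  96.  96.]
357.0 rows218-230 [ 97.  97.  97.  97.  99.  81.  42.  67. 109. 130. 122. 125.] rows 256-270 [125. 124. 126. 131. 112.  33.  70.  58.  53. 102.  96.  97.  96.  96.]
372.0 rows218-230 [ 95.  95.  96.  99.  94.  62.  49.  78. 120. 129. 124. 123.] rows 256-270 [109. 108. 109. 115.  94.  34.  71.  56.  45.  95.  99.  95.  98.  97.]
397.0 rows218-230 [ 95.  93.  97. 101.  91.  50.  63.  86. 136. 127. 124. 127.] rows 256-270 [128. 127. 131. 126.  68.  53.  67.  44.  58. 104.  98.  97.  98.  97.]
410.0 rows218-230 [ 96.  93.  97. 100.  90.  42.  66.  93. 138. 128. 122. 125.] rows 256-270 [128. 127. 132. 122.  39.  41.  69.  42.  66. 102.  96.  96.  97.  98.]
tube rim [546.8 373.9  80. ] [387.2 378.2  80. ] 159.65373396785617
axis [467.  382.7  60. ] -0.02655374022974841
rest_head [528.5 -24.9  98. ]
rest_tail [ 528.5 -108.6   98. ]
headtip [530.2   7.2 105. ]
tailtip [ 530.3 -180.2  105. ]
tailback top [ 533.4 -296.2  135. ]
tb front [ 530.4 -231.1  135. ]
headblk front [524.5  65.5 140. ]
headblk backL [524.4 138.5 140. ]
```

```bash
cat >> h.py <<'E'
from scipy.spatial.transform import Rotation as Ro
def plan(P,yawY):
    """numbers for TCP target P (mm), pointing down, tool y at world angle yawY (mod pi)"""
    s=telemetry.sense();q=s["ee_rot"];R=Ro.from_quat([q[1],q[2],q[3],q[0]]);M=R.as_matrix()
    best=None
    for k in(0,np.pi):
        y=np.array([np.cos(yawY+k),np.sin(yawY+k),0]);z=np.array([0,0,-1.]);x=np.cross(y,z)
        w=(R.inv()*Ro.from_matrix(np.c_[x,y,z])).as_rotvec()
        if best is None or np.linalg.norm(w)<np.linalg.norm(best): best=w
    d=M.T@(np.array(P)-s["eef_pos"])
    print("t",round(s["time_s"],2),"pos",s["eef_pos"].round(1),"yawY",np.arctan2(M[1,1],M[0,1]).round(3),"q6",s["joints"][5].round(3),"F",s["force"].round(2),"g",round(s["grip_width"],3))
    print("shift",(d/120).round(3),"turn",(best/.5).round(3))
E
python3 -c "
from h import *
plan([467,382.7,150],np.pi/2-.027)"
```

```text
t 1.0 pos [130.3 508.6 231.3] yawY 1.32 q6 -0.223 F [0.13 0.08 0.14] g 0.997
shift [-2.978 -0.32   0.678] turn [-0.     0.    -0.448]
```

Request:
drive_tool:
  series: "-0.4 -0.05 0.05 0 0 -0.2 1; -0.8 -0.1 0.1 0 0 -0.45 1; -0.99 -0.11 0.2 0 0 -0.45 1"

```text
time_s: 1.3
eef_pos: [245.0, 465.3, 207.6]
ee_rot: [0.001, 0.012, 1.0, 0.0]
force: [-0.7, -0.3, -0.7]
grip_width: 1.0
```

```bash
python3 -c "
from h import *
plan([467,382.7,150],np.pi/2-.027)"
```

```text
t 1.3 pos [245.  465.3 207.6] yawY 1.547 q6 -0.683 F [-0.68 -0.32 -0.66] g 1.0
shift [-1.865 -0.645  0.483] turn [0.002 0.003 0.006]
```

Request:
drive_tool:
  series: "-0.4 -0.15 0 0 0 0 1; -0.8 -0.3 0.1 0 0 0 1; -1 -0.35 0.2 0 0 0 1"

```text
time_s: 1.6
eef_pos: [366.8, 419.1, 184.0]
ee_rot: [0.002, 0.013, 1.0, 0.001]
force: [-0.0, 1.0, -0.5]
grip_width: 1.001
```

Request:
drive_tool:
  series: "-0.4 -0.15 0 0 0 0 1; -0.8 -0.28 0 0 0 0 1; -0.87 -0.29 0 0 0 0 1; -0.87 -0.29 0 0 0 0 1; -0.87 -0.29 0 0 0 0 1"

```text
time_s: 2.1
eef_pos: [469.2, 382.2, 184.1]
ee_rot: [0.001, 0.012, 1.0, 0.001]
force: [-0.3, -0.0, -0.1]
grip_width: 0.998
```

```bash
python3 - <<'E'
from h import *
plan([467,382.7,41.3],np.pi/2-.027)
p=eyes.capture("scene");f=p["frame"].copy()
f=cv2.resize(f,None,fx=4,fy=4,interpolation=cv2.INTER_CUBIC)
psi=.0135;O=np.array([528.6-.0135*(-44.5+67),-44.5,0]);B=Ro.from_euler('z',psi).as_matrix()
def L(pts,col,w=True):
    q=np.array([[4*c+1.5 for c in px(p,(O+B@np.array(X,float)) if w else X)] for X in pts]).round().astype(int)
    cv2.polylines(f,[q],False,col,1,cv2.LINE_AA)
L([(-40,110,140),(40,110,140),(40,184,140),(-40,184,140),(-40,110,140),(-40,110,40)],(255,0,0))
for y in(14,26,-62,-74): L([(-33,y,98),(0,y,65),(33,y,98)],(255,255,0))
L([(-50,-290,40),(-50,185,40),(50,185,40),(50,-290,40),(-50,-290,40)],(0,255,0))
T=-135
L([(-40,T-120,42),(-40,T-120,135),(40,T-120,135),(40,T-120,42)],(255,0,255))
L([(16*np.cos(a),T,105+16*np.sin(a)) for a in np.arange(0,6.4,.3)],(255,0,255))
L([(68,155,0),(68,155,165)],(0,255,255))
d=np.array([1,-.027,0]);d/=np.linalg.norm(d);n=np.array([-d[1],d[0],0]);Cn=np.array([467,382.7,60.])
for s in(-80,80): L([Cn+d*s+26*(n*np.cos(a)+np.array([0,0,1])*np.sin(a)) for a in np.arange(0,6.4,.2)],(255,0,0),False)
save("o1.png",cv2.resize(f[165*4:335*4,140*4:480*4],(800,400),interpolation=cv2.INTER_AREA))
E
```

```text
t 2.1 pos [469.2 382.2 184.1] yawY 1.546 q6 -1.056 F [-0.35 -0.03 -0.13] g 0.998
shift [0.021 0.002 1.19 ] turn [0.003 0.004 0.004]
```

View pics/o1.png

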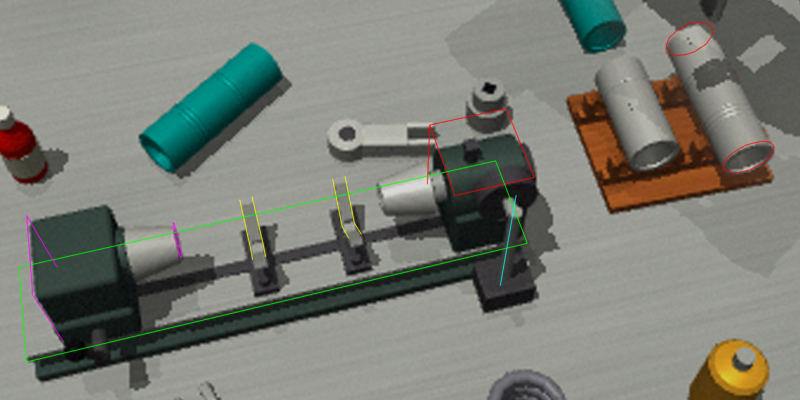

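The overlay fits the tube, tailstock, nose tip and dial post. The rests' outlines look about 8 px off in the scene view, so I'll check those after grasping the tube.

Request:
drive_tool:
  series: "0.01 0 0.4 0 0 0 1; 0.02 0 0.7 0 0 0 1; 0.02 0 0.9 0 0 0 1; 0.02 0 0.9 0 0 0 1"

```text
time_s: 2.55
eef_pos: [463.9, 382.7, 73.6]
ee_rot: [-0.001, 0.011, 1.0, -0.001]
force: [-0.4, 1.0, -0.7]
grip_width: 0.996
```

Request:
drive_tool:
  series: "0 0 0.15 0 0 0 1; 0 0 0.29 0 0 0 1; 0 0 0.29 0 0 0 1; 0 0 0.29 0 0 0 0.3; 0 0 0.29 0 0 0 0.3; 0 0 0.29 0 0 0 0.3; 0 0 0.29 0 0 0 0.3; 0 0 0.29 0 0 0 0.3"
  newtons: 40

```text
time_s: 3.35
eef_pos: [464.2, 382.2, 40.7]
ee_rot: [-0.001, 0.011, 1.0, -0.001]
force: [-3.2, -6.7, 10.0]
grip_width: 0.594
```

```bash
python3 - <<'E'
from h import *
plan([467,382.7,200],np.pi/2-.027)
p=eyes.capture("scene")
psi=.0135;O=np.array([528.6-.0135*(-44.5+67),-44.5,0]);B=Ro.from_euler('z',psi).as_matrix()
S=5;u0,v0=215,205
f=cv2.resize(p["frame"][205:315,215:375],None,fx=S,fy=S,interpolation=cv2.INTER_CUBIC)
def L(pts,col):
    q=np.array([[S*(c-o+.5)-.5 for c,o in zip(px(p,O+B@np.array(X,float)),(u0,v0))] for X in pts]).round().astype(int)
    cv2.polylines(f,[q],False,col,1,cv2.LINE_AA)
for y in(14,26,-62,-74): L([(-33,y,98),(-33,y,40)],(255,255,0));L([(33,y,98),(33,y,40)],(0,255,255))
L([(0,110,105),(0,-135,105)],(255,0,0));L([(-50,110,40),(-50,-290,40)],(0,255,0));L([(50,110,40),(50,-290,40)],(0,255,0))
save("o2.png",f)
E
```

```text
t 3.35 pos [464.2 382.2  40.7] yawY 1.549 q6 -1.054 F [-3.16 -6.74 10.  ] g 0.594
shift [-0.021  0.002 -1.327] turn [-0.004 -0.003  0.01 ]
```

View pics/o2.png

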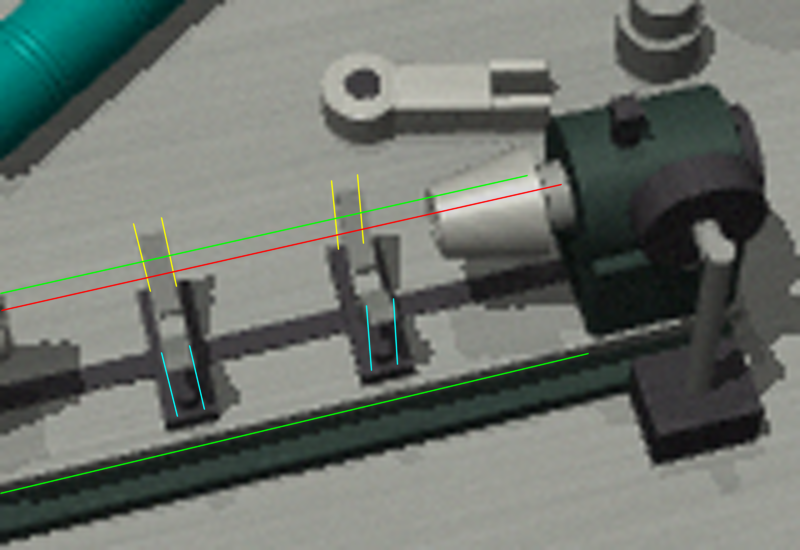

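Request:
drive_tool:
  series: "0 0 -0.15 0 0 0 0.3; 0 0 -0.45 0 0 0 0.3; 0 0 -0.8 0 0 0 0.3; 0 0 -1 0 0 0 0.3; 0 0 -1 0 0 0 0.3"

```text
time_s: 3.9
eef_pos: [465.5, 383.2, 164.5]
ee_rot: [0.002, 0.011, 1.0, 0.001]
force: [-0.3, -0.3, -4.5]
grip_width: 0.592
```

Request:
drive_tool:
  series: "0 -0.1 -0.2 0 0 0 0.3; -0.05 -0.3 -0.4 0 0 0 0.3; -0.1 -0.6 -0.45 0 0 0.2 0.3; -0.15 -0.8 -0.45 0 0 0.4 0.3; -0.2 -1 -0.45 0 0 0.6 0.3; -0.2 -1 -0.45 0 0 0.8 0.3"

```text
time_s: 4.5
eef_pos: [486.7, 259.9, 216.5]
ee_rot: [0.001, 0.213, 0.977, -0.0]
force: [-0.2, 0.9, -4.7]
grip_width: 0.599
```

```bash
python3 -c "
from h import *
plan([529.5,-83.7,210],.008)"
```

```text
t 4.5 pos [486.7 259.9 216.5] yawY 1.142 q6 -0.863 F [-0.16  0.94 -4.73] g 0.599
shift [-1.516 -2.456  0.056] turn [2.000e-03 2.000e-03 2.268e+00]
```

Request:
drive_tool:
  series: "-0.2 -0.33 0 0 0 0.25 0.3; -0.4 -0.66 0 0 0 0.5 0.3; -0.6 -1 0 0 0 0.75 0.3; -0.6 -1 0 0 0 1 0.3"

```text
time_s: 4.9
eef_pos: [502.1, 116.2, 214.6]
ee_rot: [-0.0, 0.453, 0.892, -0.001]
force: [0.2, 1.7, -4.0]
grip_width: 0.598
```

```bash
python3 -c "
from h import *
plan([529.5,-83.7,210],.008)"
```

```text
t 4.9 pos [502.1 116.2 214.6] yawY 0.631 q6 -0.63 F [ 0.23  1.74 -4.04] g 0.598
shift [-1.479 -0.799  0.042] turn [-0.005  0.003  1.246]
```

Request:
drive_tool:
  series: "-0.33 -0.18 0 0 0 0.25 0.3; -0.66 -0.36 0 0 0 0.5 0.3; -1 -0.54 0 0 0 0.8 0.3; -1 -0.54 0 0 0 1 0.3"

```text
time_s: 5.3
eef_pos: [520.4, -23.5, 212.8]
ee_rot: [-0.001, 0.663, 0.748, -0.002]
force: [-0.8, 0.7, -3.8]
grip_width: 0.593
```

```bash
python3 -c "
from h import *
plan([529.5,-83.7,130],.008)"
```

```text
t 5.3 pos [520.4 -23.5 212.8] yawY 0.12 q6 -0.388 F [-0.75  0.74 -3.8 ] g 0.593
shift [-0.506  0.018  0.691] turn [-0.009  0.005  0.225]
```

Request:
drive_tool:
  series: "-0.3 0.01 0 0 0 0.12 0.3; -0.5 0.02 0.1 -0.01 0 0.22 0.3; -0.51 0.02 0.4 -0.01 0 0.22 0.3; -0.51 0.02 0.69 -0.01 0 0.22 0.3; -0.51 0.02 0.69 -0.01 0 0.22 0.3; -0.51 0.02 0.69 -0.01 0 0.22 0.3"

```text
time_s: 5.9
eef_pos: [529.5, -84.0, 129.9]
ee_rot: [0.0, 0.703, 0.711, -0.001]
force: [-0.1, -1.0, -3.2]
grip_width: 0.593
```

```bash
python3 - <<'E'
from h import *
plan([529.5,-83.7,86],.008)
P=[]
for n,(u0,v0,w,h) in(("top",(255,195,230,80)),("scene",(140,180,250,120))):
    p=eyes.capture(n);P.append(cv2.resize(p["frame"][v0:v0+h,u0:u0+w],(800,800*h//w),interpolation=cv2.INTER_CUBIC))
f=np.vstack(P);print(f.shape);save("o3.png",cv2.resize(f,None,fx=.88,fy=.88))
E
```

```text
t 5.9 pos [529.5 -84.  129.9] yawY 0.01 q6 -0.385 F [-0.06 -1.03 -3.2 ] g 0.593
shift [0.003 0.    0.366] turn [-0.002  0.003  0.005]
(662, 800, 3)
```

View pics/o3.png

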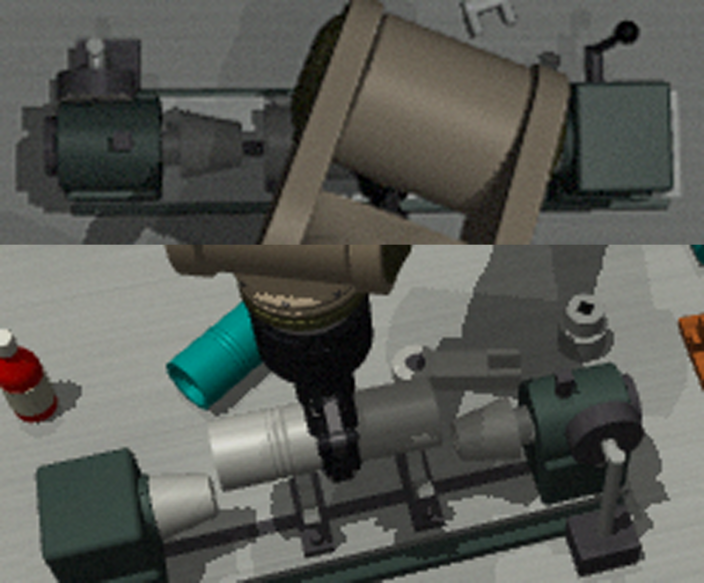

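The picture shows the tube held above both rests, clear of the two noses. Lowering it now.

Request:
drive_tool:
  series: "0 0 0.12 0 0 0 0.3; 0 0 0.24 0 0 0 0.3; 0 0 0.3 0 0 0 0.3; 0 0 0.34 0 0 0 0.3; 0 0 0.36 0 0 0 0.3; 0 0 0.37 0 0 0 0.3; 0 0 0.37 0 0 0 0.3"

```text
time_s: 6.7
eef_pos: [530.9, -84.5, 87.6]
ee_rot: [0.002, 0.703, 0.711, -0.0]
force: [-0.3, 0.3, -4.6]
grip_width: 0.595
```

Request:
drive_tool:
  series: "0 0 0.01 0 0 0 0.3; 0 0 0.02 0 0 0 0.3; 0 0 0.02 0 0 0 0.3"

```text
time_s: 7.0
eef_pos: [530.8, -84.5, 85.1]
ee_rot: [0.002, 0.703, 0.711, -0.0]
force: [0.0, 0.2, -4.2]
grip_width: 0.596
```

Request:
drive_tool:
  series: "0 0 0.01 0 0 0 0.3; 0 0 0.01 0 0 0 0.3; 0 0 0.01 0 0 0 0.3"

```text
time_s: 7.3
eef_pos: [531.1, -84.6, 84.2]
ee_rot: [0.003, 0.703, 0.711, 0.0]
force: [1.0, -0.1, -2.3]
grip_width: 0.592
```

Request:
drive_tool:
  series: "0 0.005 0.01 0 0 0 0.3; 0 0.01 0.01 0 0 0 0.3; 0 0.01 0.01 0 0 0 0.3"

```text
time_s: 7.6
eef_pos: [532.1, -84.8, 83.2]
ee_rot: [0.003, 0.703, 0.711, -0.0]
force: [-3.4, -1.1, 2.3]
grip_width: 0.599
```

```bash
python3 -c "
from h import *
for i in range(6):
  eyes.capture('top');s=telemetry.sense();print(s['eef_pos'].round(1),s['force'].round(1),s['wrist_torque'].round(2))"
```

```text
[532.1 -84.7  83.1] [-3.2  0.1  2.5] [-0.2   0.74  0.33]
[532.1 -84.7  83.2] [-5.1 -1.   1.9] [-0.2   0.77  0.38]
[532.1 -84.8  83.1] [-5.5 -2.4  3.9] [-0.27  0.86  0.33]
[532.1 -84.7  83.1] [-5.2 -2.6  3.7] [-0.27  0.88  0.33]
[532.1 -84.7  83.1] [-5.4 -2.1  3.4] [-0.24  0.93  0.35]
[532.1 -84.7  83.1] [-4.8 -1.2  4.1] [-0.31  0.95  0.37]
```

Request:
drive_tool:
  series: "0 -0.004 0 0 0 0 0.3; 0 -0.004 0 0 0 0 0.3; 0 -0.004 0 0 0 0 0.65; 0 -0.004 0 0 0 0 0.7; 0 -0.004 0 0 0 0 0.8; 0 -0.004 0 0 0 0 1; 0 -0.004 0 0 0 0 1; 0 -0.004 0 0 0 0 1"

```text
time_s: 8.7
eef_pos: [531.7, -84.7, 83.1]
ee_rot: [0.003, 0.703, 0.711, -0.0]
force: [-0.5, 0.5, -0.3]
grip_width: 0.998
```

```bash
python3 -c "
from h import *
plan([531,-84.5,230],.008)"
```

```text
t 8.7 pos [531.7 -84.7  83.1] yawY 0.011 q6 -0.384 F [-0.47  0.46 -0.35] g 0.998
shift [-3.000e-03 -1.000e-03 -1.224e+00] turn [0.007 0.008 0.006]
```

Request:
drive_tool:
  series: "0 0 -0.15 0 0 0 1; 0 0 -0.4 0 0 0 1; 0 0 -0.8 0 0 0 1; 0 0 -1 0 0 0 1; 0 0 -1 0 0 0 1"

```text
time_s: 9.2
eef_pos: [532.5, -84.7, 206.8]
ee_rot: [0.006, 0.703, 0.711, 0.001]
force: [-0.5, 0.3, -0.1]
grip_width: 0.998
```

Request:
drive_tool:
  series: "-0.3 0 -0.2 0 0 0 0; -0.7 0 -0.2 0 0 0 0; -1 0 -0.2 0 0 0 0; -1 0 -0.2 0 0 0 0"

```text
time_s: 9.6
eef_pos: [532.9, -208.2, 230.0]
ee_rot: [0.005, 0.705, 0.709, 0.001]
force: [0.7, 0.0, -0.3]
grip_width: 0.332
```

Request:
drive_tool:
  series: "-0.4 0 0 0 0 0 0; -0.8 0 0 0 0 0 0; -1 0 0 0 0 0 0; -1 0 0 0 0 0 0"

```text
time_s: 10.0
eef_pos: [533.0, -330.4, 228.9]
ee_rot: [0.004, 0.706, 0.708, 0.001]
force: [-0.2, 0.1, -0.7]
grip_width: -0.001
```

```bash
python3 - <<'E'
from h import *
plan([532.5,-350,103],.01)
P=[]
for n,(u0,v0,w,h) in(("top",(255,195,230,80)),("scene",(140,180,250,120))):
    p=eyes.capture(n);P.append(cv2.resize(p["frame"][v0:v0+h,u0:u0+w],(720,720*h//w),interpolation=cv2.INTER_CUBIC))
save("o4.png",np.vstack(P))
E
```

```text
t 10.0 pos [ 533.  -330.4  228.9] yawY 0.004 q6 -0.746 F [-0.2   0.09 -0.67] g -0.001
shift [-0.158 -0.012  1.05 ] turn [ 0.013  0.01  -0.013]
```

View pics/o4.png

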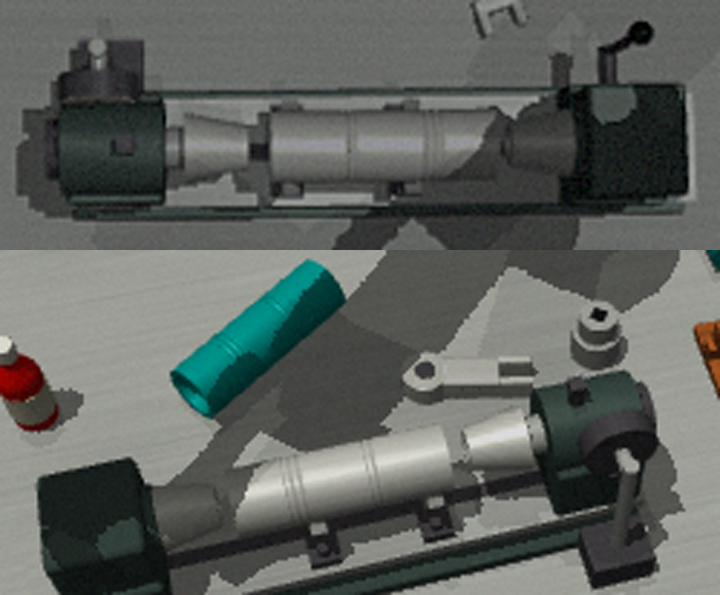

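The tube lies on both rests in line with the noses, with a gap at each end: in the top crop it spans about u=272–505, noses at 250 and 510. Next I go behind the tailstock.

Request:
drive_tool:
  series: "-0.2 0 0.2 0 0 0 0; -0.2 -0.01 0.5 0 0 0 0; -0.2 -0.01 0.8 0.01 0.01 0 0; -0.2 -0.01 1 0.01 0.01 -0.01 0; -0.2 -0.01 1 0.01 0.01 -0.01 0"

```text
time_s: 10.6
eef_pos: [532.7, -349.0, 106.4]
ee_rot: [-0.003, 0.702, 0.712, 0.001]
force: [0.3, -0.1, -0.1]
grip_width: -0.001
```

Request:
drive_tool:
  series: "0.03 0 0.04 0 0 0 0; 0.06 0 0.05 0 0 0 0; 0.1 0 0.05 0 0 0 0; 0.13 0 0.05 0 0 0 0; 0.16 0 0.05 0 0 0 0; 0.16 0 0.05 0 0 0 0"

```text
time_s: 11.2
eef_pos: [532.5, -329.4, 101.0]
ee_rot: [-0.003, 0.702, 0.712, 0.001]
force: [1.1, 0.7, 0.6]
grip_width: -0.001
```

Request:
drive_tool:
  series: "0.03 0 0 0 0 0 0; 0.06 0 0 0 0 0 0; 0.09 0 0 0 0 0 0; 0.12 0 0 0 0 0 0; 0.15 0 0 0 0 0 0; 0.18 0 0 0 0 0 0; 0.21 0 0 0 0 0 0; 0.24 0 0 0 0 0 0"

```text
time_s: 12.0
eef_pos: [532.2, -300.6, 101.1]
ee_rot: [-0.002, 0.702, 0.712, 0.001]
force: [0.3, -2.5, -1.6]
grip_width: -0.006
```

Request:
drive_tool:
  series: "0.025 0 0 0 0 0 0; 0.05 0 0 0 0 0 0; 0.075 0 0 0 0 0 0; 0.1 0 0 0 0 0 0; 0.125 0 0 0 0 0 0; 0.15 0 0 0 0 0 0; 0.175 0 0 0 0 0 0; 0.2 0 0 0 0 0 0; 0.225 0 0 0 0 0 0; 0.25 0 0 0 0 0 0"

```text
time_s: 13.0
eef_pos: [531.7, -270.4, 101.1]
ee_rot: [-0.002, 0.702, 0.712, 0.001]
force: [1.9, -4.7, -3.8]
grip_width: 0.002
```

```bash
python3 - <<'E'
from h import *
plan([532.5,-245,101],.0)
p=eyes.capture("top")
save("o5.png",cv2.resize(p["frame"][195:275,255:485],(800,278),interpolation=cv2.INTER_CUBIC))
E
```

```text
t 13.0 pos [ 531.7 -270.4  101.1] yawY 0.014 q6 -0.682 F [ 1.86 -4.65 -3.82] g 0.002
shift [0.212 0.009 0.002] turn [-0.004 -0.009  0.027]
```

View pics/o5.png

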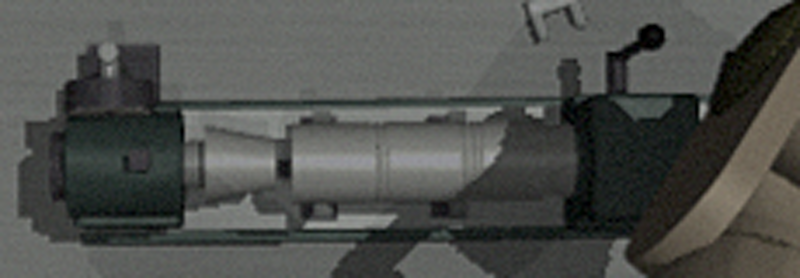

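Request:
drive_tool:
  series: "0.02 0 0 0 0 0 0; 0.04 0 0 0 0 0 0; 0.06 0 0 0 0 0 0; 0.08 0 0 0 0 0 0; 0.1 0 0 0 0 0 0; 0.12 0 0 0 0 0 0; 0.14 0 0 0 0 0 0"

```text
time_s: 13.75
eef_pos: [531.5, -253.1, 101.2]
ee_rot: [-0.002, 0.702, 0.712, 0.001]
force: [1.0, -5.2, -3.9]
grip_width: 0.0
```

Request:
drive_tool:
  series: "0.015 0 0 0 0 0 0; 0.03 0 0 0 0 0 0; 0.045 0 0 0 0 0 0; 0.06 0 0 0 0 0 0"

```text
time_s: 14.15
eef_pos: [531.4, -245.8, 101.2]
ee_rot: [-0.002, 0.702, 0.712, 0.001]
force: [1.8, -5.0, -3.4]
grip_width: 0.002
```

Now smaller steps.

Request:
drive_tool:
  series: "0.01 0 0 0 0 0 0; 0.02 0 0 0 0 0 0; 0.03 0 0 0 0 0 0"

```text
time_s: 14.45
eef_pos: [531.3, -242.1, 101.2]
ee_rot: [-0.002, 0.702, 0.712, 0.001]
force: [1.4, -5.1, -4.0]
grip_width: 0.0
```

Request:
drive_tool:
  series: "0.01 0 0 0 0 0 0; 0.02 0 0 0 0 0 0"

```text
time_s: 14.65
eef_pos: [531.3, -239.7, 101.3]
ee_rot: [-0.002, 0.702, 0.712, 0.001]
force: [0.9, -4.3, -4.8]
grip_width: -0.001
```

Request:
drive_tool:
  series: "0.008 0 0 0 0 0 0; 0.016 0 0 0 0 0 0"

```text
time_s: 14.85
eef_pos: [531.2, -237.7, 101.2]
ee_rot: [-0.002, 0.702, 0.712, 0.001]
force: [0.8, -5.0, -3.9]
grip_width: -0.002
```

Request:
drive_tool:
  series: "0.006 0 0 0 0 0 0; 0.012 0 0 0 0 0 0"

```text
time_s: 15.05
eef_pos: [531.2, -236.3, 101.2]
ee_rot: [-0.002, 0.702, 0.712, 0.001]
force: [2.1, -4.4, -4.2]
grip_width: 0.001
```

Request:
drive_tool:
  series: "0.006 0 0 0 0 0 0; 0.012 0 0 0 0 0 0"

```text
time_s: 15.25
eef_pos: [531.2, -234.9, 101.2]
ee_rot: [-0.002, 0.702, 0.712, 0.001]
force: [2.2, -5.2, -3.6]
grip_width: 0.005
```

Request:
drive_tool:
  series: "0.006 0 0 0 0 0 0; 0.012 0 0 0 0 0 0"

```text
time_s: 15.45
eef_pos: [531.2, -234.2, 101.3]
ee_rot: [-0.001, 0.702, 0.712, 0.0]
force: [1.6, -10.2, -5.2]
grip_width: 0.002
```

```bash
python3 - <<'E'
from h import *
for i in range(4):
  eyes.capture('top');s=telemetry.sense();print(s['eef_pos'].round(1),s['force'].round(1))
p=eyes.capture("scene")
save("o6.png",cv2.resize(p["frame"][190:300,140:380],(800,367),interpolation=cv2.INTER_CUBIC))
E
```

```text
[ 531.2 -234.2  101.2] [ 1.2 -9.2 -4.7]
[ 531.2 -234.2  101.3] [ 1.1 -9.1 -5.6]
[ 531.2 -234.2  101.3] [ 1.  -9.3 -5.2]
[ 531.2 -234.2  101.3] [ 1.6 -8.4 -5.7]
```

View pics/o6.png

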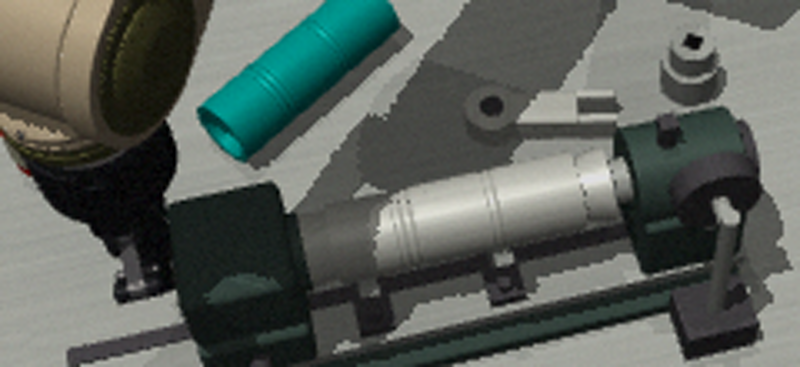

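Request:
drive_tool:
  series: "-0.01 0 0 0 0 0 0; -0.04 0 0 0 0 0 0; -0.1 0 0 0 0 0 0; -0.25 0 0 0 0 0 0; -0.4 0 0 0 0 0 0; -0.4 0 0 0 0 0 0"

```text
time_s: 16.3
eef_pos: [531.6, -285.2, 101.0]
ee_rot: [-0.001, 0.703, 0.711, 0.0]
force: [0.5, 0.4, -0.2]
grip_width: -0.0
```

```bash
python3 - <<'E'
from h import *
plan([531.2,-300,220],0.014)
p=eyes.capture("scene")
a=p["frame"][190:300,140:380]
save("o7.png",cv2.resize(a,(800,367),interpolation=cv2.INTER_CUBIC))
g=lambda im:cv2.cvtColor(im,cv2.COLOR_RGB2GRAY).astype(np.float64)
b=cv2.cvtColor(cv2.resize(cv2.imread("pics/o6.png"),(240,110),interpolation=cv2.INTER_AREA),cv2.COLOR_BGR2RGB)
for n,(u0,u1,v0,v1) in {"tube":(115,185,45,85),"tailblock":(55,90,55,105),"headstock":(185,225,35,85)}.items():
    w=cv2.createHanningWindow((u1-u0,v1-v0),cv2.CV_64F)
    print(n,cv2.phaseCorrelate(g(b)[v0:v1,u0:u1],g(a)[v0:v1,u0:u1],w))
E
```

```text
t 16.3 pos [ 531.6 -285.2  101. ] yawY 0.011 q6 -0.698 F [ 0.54  0.37 -0.2 ] g -0.0
shift [-0.121 -0.006 -0.992] turn [-0.003 -0.004 -0.006]
tube ((0.16302643061298028, -0.004049464061260721), 0.9357223116627931)
tailblock ((13.253176582464638, -0.43444367322128485), 0.30401932915207397)
headstock ((-0.018239755240511357, -0.02571214270721711), 1.0178452682819656)
```

View pics/o7.png

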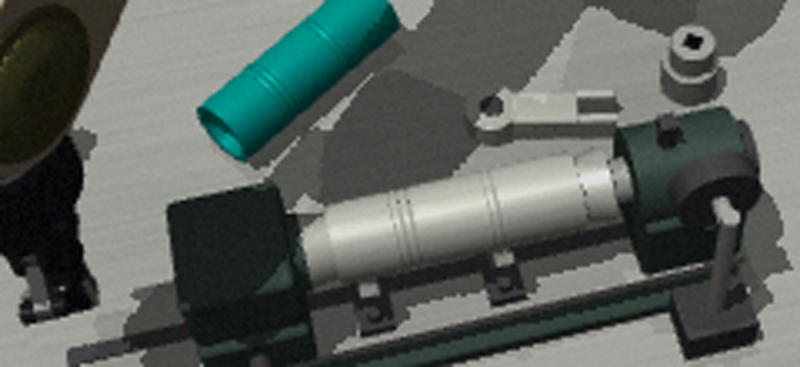

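```bash
python3 -c "
from h import *
s=telemetry.sense();print(s['time_s'],s['force'],s['dq'].round(3));print(ctrl.finish_job())"
```

```text
16.35 [-0.70323825  0.78639935 -0.43091056] [ 0.027 -0.014  0.027  0.002 -0.002  0.01 ]
the job is handed in; nothing more can be done
None
```

The long grey tube is off the rack and held between both noses, and the job is handed in at about 16.4 s of the 58 s allowed. The interface gives no verdict.

**Laying the tube:** I set it on both V rests, felt the contact, opened the fingers and withdrew. A picture showed it lying in line with the noses, with a gap at each end.

**Pushing the tailstock:** I pushed on its back with the closed fingers. The push stayed at about 5 N, then climbed within the last millimetre or so and held steady at about 9 N. That is past the snug mark of 7 N and short of wedging at 16 N. I then drew the fingers back about 50 mm.

**Last checks:**
- **Tube:** in the scene camera it did not move when I let go (shift under 0.2 px), and both noses sit in its mouths.
- **Tool:** the force on it was near zero, so the robot is touching nothing.
- **Tailstock:** the same shift check failed there, because the moving arm and its shadow spoiled the comparison. By eye it had not moved.
- **Not measured:** I could not directly measure the 3 mm lift or the contact force left after release. I infer both from the rise in push force.
- **Bystanders:** I never touched them on purpose, and those still in view had not visibly moved. I did not check them all at the end.

One early disagreement: my first bed overlay was about 2–4 mm off at the headstock. I allowed for that when laying the tube, and the V rests took up the rest.

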